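Draw the filter plate out of the fume extractor and hold it up to the lamp

ROBOT

A 6-joint arm with a two-finger parallel gripper is mounted at the origin on the work surface. World frame = base frame: x ahead of the robot, y to its left, z up, the work surface at z = 0. Lengths are in mm, angles in rad, forces in N, time in s.
With the tool pointing down it reaches from about 275 to 750 mm from the base axis. Payload 10.2 kg.
Tool frame: the origin (TCP) lies at the centre of the arm's flange, where the gripper is bolted on; the fingertips stand 166 mm ahead of it and the grasp point (between the pads) lies 147 mm ahead of it (hold_point_z is the distance from the TCP to the grasp point, in mm); z points along the fingers, y is the line along which they close (so a half turn about z gives the same grasp; the last joint's range is limited). The gripper opens to 88 mm and grips with 3 to 60 N. Pads are 18 mm wide; open, the fingers measure 123 mm over their backs; the gripper's body (75 mm by 187 mm) begins 45 mm behind the grasp point.
Start: joints at [-1.444, 0.313, 1.498, -0, 1.331, -0.223], TCP at [179.91, -493.219, 404.72] pointing down, gripper open.
Joint ranges: [-2.94, 2.94], [-0.97, 2.17], [0.19, 2.56], [-1.23, 4.37], [0.02, 3.11], [-2.88, 2.88]. Speed limits (rad/s): [2.39, 2.39, 3.01, 3.14, 3.14, 3.14].

INTERFACE

Orientations are given as a unit quaternion [w, x, y, z].
In Python, from station import * gives the robot as it stands.
- The arm moves only by the tool move_arm, never from a script. Its argument "motion" is a list of rows, each an object with "translation": the shift along the tool's x, y, z in units of 0.25 m (1.0 is 0.25 m), a list of three; "twist": the turn, a rotation vector about the tool's x, y, z in units of 60 degrees (1.0 is 60 degrees), a list of three; "gripper": the opening in per cent of the stroke, from 0 (shut) to 100 (fully open). In form: [{"translation": [dx, dy, dz], "twist": [wx, wy, wz], "gripper": gripper}, ...]. A call has 1 to 10 rows; each row is the pose to reach, as a shift and turn from the pose commanded when the call began, along the tool's axes at that moment; what a row does not reach only later rows make up. A row lasts 1/10 s, in which the tool goes at most 50 mm and 8.59 degrees, less where a joint would pass 70% of its speed; a pose out of reach is approached as far as the arm can. A call with a number of a shift or a turn outside -1 to 1 is refused whole. A call with a gripper value outside its range is refused whole. The fingers move at their own pace and stop on an object; the grip force is fixed at half the most. Time passes only in rows, so rows that repeat a pose let the fingers close. It gives the time, the measured TCP pose, the force, the opening and the grip force at its end, in the units of the state.
- state(): the state, without advancing time (a new reading comes with each control period).
- grab_frame(name): name is "side" or "top"; returns a dict with "img" (400x640x3 uint8, red, green, blue), "depth" (400x640 float32, mm along the optical axis (not along the pixel's ray), 0 where there is no reading), "K" (3x3 intrinsics, pixels), "rvec" (rotation vector, rad) and "tvec" (3), from world to camera coordinates, as OpenCV has them. Camera axes: x right, y down, z forward; pixel columns grow to the right and rows downward; lengths in mm; the calibration is good to about 2 mm. A picture is of the moment at which its call begins.
- sign_off(): hands the job in; it is judged then, once.
The state is a dict: "time_s": time; "joint_positions": joint angles; "joint_velocities": joint speeds; "effort": joint torques, N m; "ee_pos": TCP position; "tool_rot": TCP orientation; "wrist_force": force on the tool from outside, world axes, zero at the start; "wrist_torque": the same for the moment, N m; "width": finger opening in mm; "finger_force": force on a finger pad.
Only numpy, scipy, OpenCV 4.12 (cv2) and the standard library are available. Lean on these libraries where they do the work, as an engineer would, in place of code of your own. Each camera call takes 0.05 s, during which the arm holds its last target. There are 200 camera calls.

TASK

Lift the fume extractor's cover flap fully up so that it stands open by itself, then draw out the filter plate (the mesh plate with a grip tab; leave the solid baffle in its slot). Present it to the inspection lamp: upright, square to the lit face and about 10 cm in front of it, mesh centred on the lit face. Finish while holding it still there, touching neither lamp nor bench, the flap left open and the can, bottle and cup undisturbed.

Things in the scene. Friction and masses are not known exactly. Their poses are not given: they have to be found in the camera images.
- filter_box: Grey steel filter box, fixed to the bench, 145 (x) x 215 (y) x 115 mm high, walls and floor 5 mm. Origin: centre of its underside; z up, +x towards the hinge side. Under the flap two slots run along the box's x, at y = +42 and -42 mm: the filter plate stands in one, the baffle in the other (either way), on the inner floor, between guide strips 70 mm high at both ends with 2 mm play each side.
- flap (a joint): Angle of the cover flap in rad: 0 shut, 1.57 upright, 1.8 its stop. It may start slightly ajar. A stiff hinge (friction 0.4 N m) lets it stay at any angle where it is left. Below about 1.5 it overhangs the slots and is in the way of a gripper.
- flap_handle (a point): Middle of the bar of the flap's black bow handle. The bar is 10 mm thick, runs 90 mm along the box's y, its centre 36 mm above the flap's upper face. With the flap shut this point lies 125 mm from the hinge line towards the box's -x side and 42 mm above it; it turns with the flap. The flap is a flat sheet 149 x 217 x 5 mm, its free edge 149 mm from the hinge.
- flap_hinge (a point): Middle of the flap's hinge line, at the top of the box's +x wall; the line runs along the box's y. The flap opens by rising from the box's -x side, up and over towards +x.
- filter_centre (a point): Centre of the filter plate's framed mesh panel: aluminium frame with mesh over white filter paper, 128 wide (own x) x 8 thick (own y) x 80 mm high (own z, up), about 0.16 kg. On the middle of its top edge stands a black grip tab. It lifts straight up out of the slot.
- filter_grip (a point): Centre of the filter plate's black grip tab, 51 mm above the mesh centre: 50 mm long (plate's x), 10 mm thick (plate's y), 23 mm high; its top lies 8 mm below the shut flap.
- baffle_centre (a point): Centre of the solid steel baffle plate in the other slot, 128 x 8 x 75 mm, no grip tab. Stays in its slot.
- lamp_face (a point): Centre of the lit white face (160 wide x 110 mm high) of the upright inspection lamp, a black panel 180 wide x 18 thick, 45 to 175 mm above the bench, on a foot 100 x 140 x 14 mm, fixed. This point is 110 mm above the bench; its x axis points level out of the lit face, y along the face, z up. The lit face looks away from the robot (yaw within 0.4 rad).
- paint_can: Bystander: metal paint can, 100 mm diameter, 120 mm high; origin at the centre of its underside.
- tint_bottle: Bystander: white tint bottle, 44 mm diameter, 110 mm high; origin at the centre of its underside.
- mix_cup: Bystander: open grey plastic mixing cup, 76 mm diameter, 90 mm high; origin at the centre of its underside.
- lamp: The whole inspection lamp (its lit face is the point above); origin at the centre of its foot's underside on the bench, own +x the way the lit face looks.
Not all that is in view belongs to the job. There is more than one size of the lamp; the job needs the largest.

How it is judged:
By the outcome, as a careful person would: the job done as asked, in the order asked, and still so for the second after the job is handed in, while the arm keeps its last pose, push and grip.
It also fails if it takes over 61 s, if anything falls off the work surface, if the arm or the gripper's body presses on something with over 40 N, if the wrist force passes 120 N, or if a joint passes its speed limit or range.

## Working session

There is one attempt and no reset: what is moved stays moved. The work goes in short steps, Python scripts to look and compute and a tool call to move; the robot and the scene stay as the last step left them, time stands still between calls to the robot, and variables do not carry over. Pictures are saved under pics/ and viewed, at most 10 in all, crops included, and the job is handed in when it is done.

Besides the shell and the picture viewer there is one more tool, called after "Emit:" as name(argument=value, ...), one argument or row to a line, values as JSON. move_arm: Moves the arm, as the interface text tells. Shifts and turns lie within -1 to 1; 1 stands for 0.25 m of shift or 60 degrees of turn. Its arguments: {"type":"object","properties":{"motion":{"type":"array","items":{"type":"object","properties":{"translation":{"type":"array","items":{"type":"number","minimum":-1,"maximum":1}},"twist":{"type":"array","items":{"type":"number","minimum":-1,"maximum":1}},"gripper":{"type":"number"}}}}},"required":["motion"]}

```bash
mkdir -p pics; ls
cat > h.py <<'E'
from station import *
import numpy as np, cv2
from scipy.spatial.transform import Rotation as R
def grab(n,tag):
    f=grab_frame(n); cv2.imwrite(f'pics/{tag}.png',f['img'][:,:,::-1]); np.savez(f'{tag}.npz',**f); return f
def world(f,u=None,v=None):
    d=f['depth'].astype(float); vv,uu=np.mgrid[:d.shape[0],:d.shape[1]]
    K=f['K']; P=np.stack([(uu-K[0,2])/K[0,0]*d,(vv-K[1,2])/K[1,1]*d,d],-1)
    Rm=cv2.Rodrigues(np.array(f['rvec'],float))[0]
    W=(P-np.array(f['tvec'],float).ravel())@Rm; W[d==0]=np.nan; return W
E
python3 - <<'E'
from h import *
for n in('side','top'):
    f=grab(n,n+'0'); print(n,f['K'].tolist(),f['rvec'],f['tvec'])
a=[cv2.imread(f'pics/{n}0.png') for n in('side','top')]
cv2.imwrite('pics/both0.png',cv2.resize(np.vstack(a),(480,600)))
print(state())
E
```

```text
pics
side [[503.81579199462715, 0.0, 316.5640141391087], [0.0, 503.81579199462715, 196.56669119992364], [0.0, 0.0, 1.0]] [ 2.0043562  -0.68767926  0.394457  ] [-463.09946992  290.79490517 1438.56020419]
top [[398.4175586924459, 0.0, 314.59131921290293], [0.0, 398.4175586924459, 205.3902587756304], [0.0, 0.0, 1.0]] [ 2.1952392  -2.15550283  0.12359372] [ -11.08713882  570.41751663 1475.53984066]
{'time_s': 0.1, 'joint_positions': array([-1.44442500e+00,  3.13374660e-01,  1.49830717e+00,  7.49538026e-06,
        1.33098047e+00, -2.23420857e-01]), 'joint_velocities': array([ 0.00132965, -0.00265517, -0.00298096,  0.00119076,  0.00037906,
       -0.0013061 ]), 'effort': array([ 2.02206385e-03, -4.02812576e+01, -2.52646780e+01,  6.95422897e-02,
        3.42588988e-02, -6.61645049e-05]), 'ee_pos': array([ 179.89460097, -493.19127654,  404.24842287]), 'tool_rot': array([-5.34017670e-04,  9.84744639e-01,  1.74004913e-01,  2.95776904e-05]), 'wrist_force': array([ 0.02690732,  0.75843578, -0.38932746]), 'wrist_torque': array([-0.01681975,  0.01502948, -0.03588872]), 'finger_force': 0.0, 'width': 88.13360250534961}
```

View pics/top0.png

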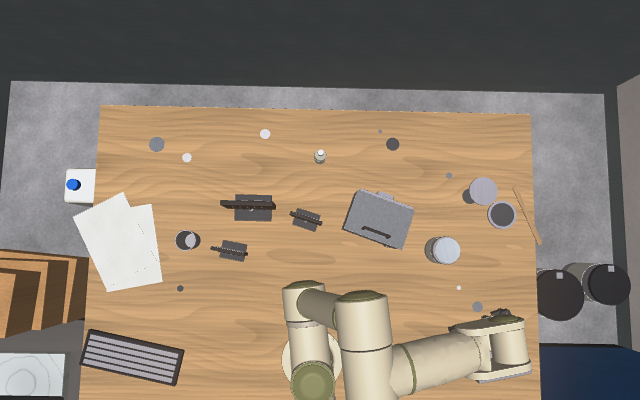

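View pics/side0.png

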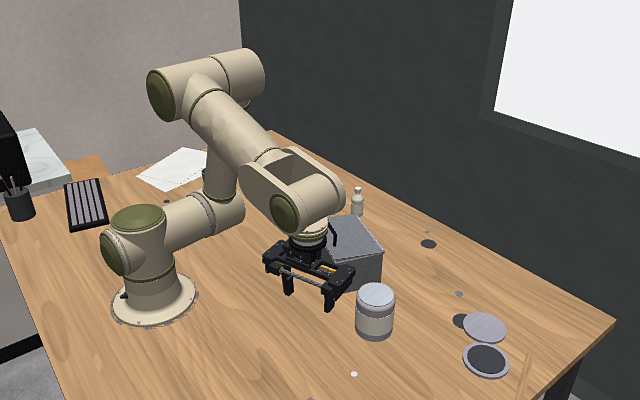

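Top view: three lamps, at (250,206), (305,219) and (232,250). The first is the largest and so should be the one meant. The box is at (378,218) with its handle bar at (376,232), the can at (443,250), the bottle at (320,156) and the cup at (187,240). I'll confirm this in a crop and measure.

```bash
cat > m.py <<'E'
from h import *
f=dict(np.load('top0.npz')); W=world(f)
im=f['img'][140:275,210:430]; cv2.imwrite('pics/crop0.png',cv2.resize(im,(792,486),interpolation=cv2.INTER_CUBIC)[:,:,::-1])
def blob(u0,u1,v0,v1,zl,zh):
    w=W[v0:v1,u0:u1].reshape(-1,3); w=w[(w[:,2]>zl)&(w[:,2]<zh)]; return w
def rect(w):
    c,s,a=cv2.minAreaRect(w[:,:2].astype(np.float32)); return np.round(c,1),np.round(s,1),round(a,1),len(w),np.round(np.percentile(w[:,2],[5,50,95]),1)
print('flap',rect(blob(335,420,180,255,100,134)))
print('handle',rect(blob(335,420,180,255,142,200)))
w=blob(335,420,180,255,100,134); A=np.c_[w[:,:2],np.ones(len(w))]; print('plane',np.linalg.lstsq(A,w[:,2],rcond=None)[0])
print('lampL',rect(blob(215,280,185,230,160,190)))
print('footL',rect(blob(215,280,185,230,8,22)))
for n,b in dict(s1=(285,325,200,235),s2=(205,255,235,265),can=(420,465,230,270),bottle=(310,330,145,166),cup=(172,205,225,255)).items():
    print(n,rect(blob(*b,30,250)))
E
python3 m.py
```

```text
flap (array([ 520.5, -229.5]), array([218.5, 158.5]), 70.9, 2554, array([118. , 125.5, 131.7]))
handle (array([ 470.1, -211.4]), array([99.5, 10.9]), 70.7, 91, array([149.9, 169.3, 173.7]))
plane [-6.25168932e-02  1.89757053e-02  1.62241886e+02]
lampL (array([560.7, 234.4]), array([177.7,  19.9]), 89.7, 302, array([166.4, 174.1, 179.3]))
footL (array([563.4, 262.1]), array([157.4, 232. ]), 1.2, 611, array([ 9.1, 13.7, 18.8]))
s1 (array([515.6,  32.5]), array([118.6,  18.4]), 73.5, 167, array([ 43.9, 115. , 121.4]))
s2 (array([394.5, 304.6]), array([120.4,  16. ]), 79.9, 180, array([ 55. , 114.8, 121. ]))
can (array([ 410.5, -464.7]), array([95.3, 97. ]), 87.6, 776, array([ 50. , 117.9, 124.6]))
bottle (array([754.4, -15.9]), array([39.4, 42. ]), 3.8, 126, array([ 40.8,  75.5, 111.6]))
cup (array([431.3, 461. ]), array([71.4, 73.9]), 1.0, 248, array([35.3, 73.3, 92.1]))
```

View pics/crop0.png

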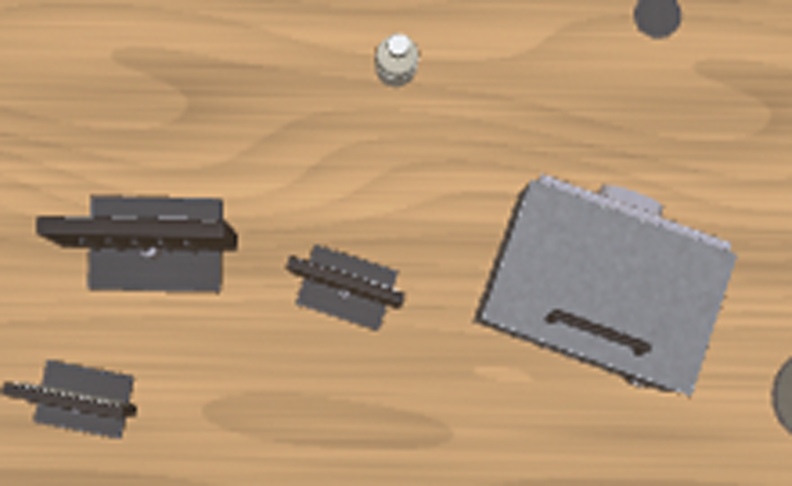

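The crop confirms it. The large lamp is at crop (137,235), with the lit face on its far side. The two small ones are at (345,285) and (70,395). The handle bar is at crop (600,332), and the hinge is on the far side.

```bash
cat > p.py <<'E'
from h import *
YB=np.deg2rad(-19.3); RB=R.from_euler('z',YB)
H=np.array([585.,-251.5,115.])
R0=R.from_matrix(np.array([[0,1,0],[1,0,0],[0,0,-1.]]))   # tool y along box x, down
def toolR(t): return RB*R.from_euler('y',t)*R0
def hw(xb,yb,zb): return H+RB.apply([xb,yb,zb])
def handle(th): return hw(-125*np.cos(th)+42*np.sin(th),0,42*np.cos(th)+125*np.sin(th))
def tcp(g,Rt,d=147): return g-d*Rt.apply([0,0,1])
def cur():
    s=state(); q=s['tool_rot']; return np.array(s['ee_pos']),R.from_quat([q[1],q[2],q[3],q[0]])
def rows(start,tg):
    p0,r0=start
    for p,r in tg:
        print('T',np.round(r0.inv().apply(p-p0)/250,3).tolist(),'W',np.round((r0.inv()*r).as_rotvec()/np.deg2rad(60),3).tolist())
E
python3 - <<'E'
from p import *
a=(tcp(handle(.065)+[0,0,45],toolR(.065)),toolR(.065)); b=(tcp(handle(.065),toolR(.065)),toolR(.065))
rows(cur(),[a]); rows(a,[b]); print(handle(.065))
E
```

```text
T [1.506, -0.638, 0.191] W [0.057, -0.028, -0.844]
T [0.0, 0.012, 0.18] W [0.0, 0.0, 0.0]
[ 469.8487784  -211.1746157   165.03058609]
```

Emit:
move_arm(
  motion=[
    {"translation":[0.8,-0.34,0.1],"twist":[0,0,0],"gripper":100},
    {"translation":[0.8,-0.34,0.1],"twist":[0,0,0],"gripper":60},
    {"translation":[0.8,-0.34,0.1],"twist":[0,0,0],"gripper":60},
    {"translation":[0.8,-0.34,0.1],"twist":[0,0,0],"gripper":60},
    {"translation":[0.8,-0.34,0.1],"twist":[0,0,0],"gripper":60},
  ],
)

```text
time_s: 0.6
ee_pos: [340.7, -342.0, 379.2]
tool_rot: [-0.001, 0.984, 0.176, 0.0]
wrist_force: [0.1, 0.4, -0.4]
width: 58.8
finger_force: 0.0
```

Emit:
move_arm(
  motion=[
    {"translation":[0.706,-0.298,0.091],"twist":[0.057,-0.028,-0.844],"gripper":60},
    {"translation":[0.706,-0.298,0.091],"twist":[0.057,-0.028,-0.844],"gripper":60},
    {"translation":[0.706,-0.298,0.091],"twist":[0.057,-0.028,-0.844],"gripper":60},
    {"translation":[0.706,-0.298,0.091],"twist":[0.057,-0.028,-0.844],"gripper":60},
    {"translation":[0.706,-0.298,0.091],"twist":[0.057,-0.028,-0.844],"gripper":60},
    {"translation":[0.706,-0.298,0.091],"twist":[0.057,-0.028,-0.844],"gripper":60},
    {"translation":[0.706,-0.298,0.091],"twist":[0.057,-0.028,-0.844],"gripper":60},
    {"translation":[0.706,-0.298,0.091],"twist":[0.057,-0.028,-0.844],"gripper":60},
  ],
)

```text
time_s: 1.4
ee_pos: [478.9, -214.5, 356.8]
tool_rot: [-0.026, 0.816, 0.577, -0.019]
wrist_force: [0.1, 0.1, -0.2]
width: 53.2
finger_force: 0.0
```

Run:
```python
from p import *
s=state(); print(s['time_s'],s['ee_pos'],s['joint_positions'],s['width'],s['wrist_force'])
f=grab('side','side1'); im=f['img'][130:330,200:440]; cv2.imwrite('pics/c1.png',cv2.resize(im,(720,600),interpolation=cv2.INTER_CUBIC)[:,:,::-1])
b=(tcp(handle(.065),toolR(.065)),toolR(.065)); rows(cur(),[b])
L=[(tcp(handle(t),toolR(min(t,.5))),toolR(min(t,.5))) for t in np.arange(.065,.95,.1)]; print(np.round([l[0] for l in L]))
rows(b,L)
```

```text
1.4 [ 478.88219086 -214.4501224   356.7956397 ] [-0.64134502  0.36556283  1.55457149 -0.02082245  1.28280317 -0.29408924] 53.17584498839177 [ 0.11127739  0.05831409 -0.24626395]
T [0.001, 0.012, 0.18] W [0.001, 0.001, -0.004]
[[ 479. -214.  312.]
 [ 498. -221.  322.]
 [ 518. -228.  330.]
 [ 538. -235.  336.]
 [ 560. -243.  340.]
 [ 573. -247.  346.]
 [ 583. -251.  354.]
 [ 594. -255.  361.]
 [ 605. -259.  366.]]
T [0.0, 0.0, 0.0] W [0.0, 0.0, 0.0]
T [-0.0, 0.078, -0.046] W [0.095, 0.0, 0.0]
T [-0.0, 0.16, -0.084] W [0.191, 0.0, -0.0]
T [-0.0, 0.246, -0.114] W [0.286, 0.0, -0.0]
T [-0.0, 0.334, -0.135] W [0.382, -0.0, -0.0]
T [-0.0, 0.39, -0.164] W [0.415, 0.0, -0.0]
T [-0.0, 0.43, -0.198] W [0.415, 0.0, -0.0]
T [-0.0, 0.474, -0.228] W [0.415, 0.0, -0.0]
T [-0.0, 0.52, -0.253] W [0.415, 0.0, -0.0]
```

View pics/c1.png

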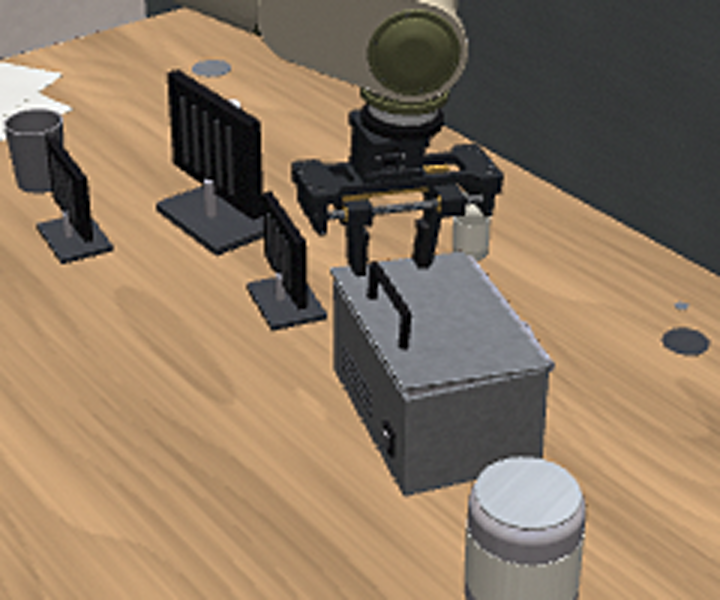

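Side crop: the handle bar runs from (375,270) to (405,345) and the fingers hang at (360,270) and (425,262). They look too far back, so I'll check by projection before descending.

Run:
```python
from p import *
f=dict(np.load('side1.npz')); W=world(f)
def pr(p): return np.round((cv2.projectPoints(np.array([p],float),f['rvec'].astype(float),f['tvec'].astype(float),f['K'],None)[0].ravel()-[200,130])*3)
h=handle(.065); 
for yb in(-45,0,45): print(yb,pr(h+RB.apply([0,yb,0])))
p,r=cur(); print('gp',pr(p+147*r.apply([0,0,1])),'tip',pr(p+166*r.apply([0,0,1])), 'tcp',pr(p), r.as_matrix().round(2).tolist())
for (u,v) in ((390,308),(400,335),(380,285),(450,310)):print((u,v),W[130+v//3,200+u//3].round(1))
```

```text
-45 [404. 314.]
0 [388. 289.]
45 [373. 265.]
gp [389. 250.] tip [388. 267.] tcp [401. 110.] [[0.33, 0.94, -0.06], [0.94, -0.33, 0.02], [-0.0, -0.06, -1.0]]
(390, 308) [ 485.6 -195.1  130.3]
(400, 335) [ 448.4 -254.1  146.5]
(380, 285) [ 503.5 -153.9  126.7]
(450, 310) [ 531.8 -232.6  127.5]
```

The projection matches the bar's corners (404,314) and (373,265), so it is aligned. I'll descend and grip.

Emit:
move_arm(
  motion=[
    {"translation":[0,0.006,0.09],"twist":[0,0,0],"gripper":60},
    {"translation":[0,0.012,0.18],"twist":[0,0,0],"gripper":60},
    {"translation":[0,0.012,0.18],"twist":[0,0,0],"gripper":40},
    {"translation":[0,0.012,0.18],"twist":[0,0,0],"gripper":0},
    {"translation":[0,0.012,0.18],"twist":[0,0,0],"gripper":0},
    {"translation":[0,0.012,0.18],"twist":[0,0,0],"gripper":0},
    {"translation":[0,0.012,0.18],"twist":[0,0,0],"gripper":0},
    {"translation":[0,0.012,0.18],"twist":[0,0,0],"gripper":0},
    {"translation":[0,0.012,0.18],"twist":[0,0,0],"gripper":0},
    {"translation":[0,0.012,0.18],"twist":[0,0,0],"gripper":0},
  ],
)

```text
time_s: 2.45
ee_pos: [478.6, -214.3, 312.1]
tool_rot: [-0.027, 0.815, 0.578, -0.02]
wrist_force: [-6.6, 1.3, 4.0]
width: 8.5
finger_force: 29.2
```

Emit:
move_arm(
  motion=[
    {"translation":[0,0.038,-0.024],"twist":[0.048,0,0],"gripper":0},
    {"translation":[0,0.078,-0.046],"twist":[0.095,0,0],"gripper":0},
    {"translation":[0,0.118,-0.066],"twist":[0.143,0,0],"gripper":0},
    {"translation":[0,0.16,-0.084],"twist":[0.191,0,0],"gripper":0},
    {"translation":[0,0.203,-0.1],"twist":[0.239,0,0],"gripper":0},
    {"translation":[0,0.246,-0.114],"twist":[0.286,0,0],"gripper":0},
    {"translation":[0,0.29,-0.125],"twist":[0.334,0,0],"gripper":0},
    {"translation":[0,0.334,-0.135],"twist":[0.382,0,0],"gripper":0},
  ],
)

```text
time_s: 3.25
ee_pos: [559.7, -242.6, 340.0]
tool_rot: [-0.19, 0.793, 0.562, -0.135]
wrist_force: [-5.1, 0.8, -1.2]
width: 8.5
finger_force: 30.0
```

Run:
```python
from p import *
s=state(); print(s['joint_positions'],s['width'],s['wrist_force'],s['finger_force'])
f=grab('side','side2')
L=[(tcp(handle(t),toolR(tt)),toolR(tt)) for t,tt in zip((.565,.665,.765,.865,.965,1.065,1.165,1.265),(.5,.55,.6,.6,.6,.6,.6,.6))]
rows((tcp(handle(.465),toolR(.465)),toolR(.465)),L)
print(cur()[0],L[0][0])
```

```text
[-0.58558573  0.64086713  1.19043486 -0.11456648  1.76624795 -0.24436816] 8.455990383185437 [-5.07383091  0.75551428 -1.19141772] 29.95335951447487
T [-0.0, 0.04, -0.049] W [0.033, 0.0, 0.0]
T [-0.0, 0.093, -0.094] W [0.081, 0.0, 0.0]
T [0.0, 0.151, -0.135] W [0.129, 0.0, 0.0]
T [-0.0, 0.184, -0.176] W [0.129, 0.0, 0.0]
T [0.0, 0.221, -0.214] W [0.129, 0.0, 0.0]
T [-0.0, 0.261, -0.248] W [0.129, 0.0, 0.0]
T [-0.0, 0.305, -0.277] W [0.129, 0.0, 0.0]
T [-0.0, 0.351, -0.302] W [0.129, 0.0, 0.0]
[ 560.4705609  -242.9809255   340.13611707] [ 573.09814468 -247.33202954  346.40433482]
```

Emit:
move_arm(
  motion=[
    {"translation":[0,0.02,-0.025],"twist":[0.017,0,0],"gripper":0},
    {"translation":[0,0.04,-0.049],"twist":[0.033,0,0],"gripper":0},
    {"translation":[0,0.066,-0.072],"twist":[0.057,0,0],"gripper":0},
    {"translation":[0,0.093,-0.094],"twist":[0.081,0,0],"gripper":0},
    {"translation":[0,0.122,-0.115],"twist":[0.105,0,0],"gripper":0},
    {"translation":[0,0.151,-0.135],"twist":[0.129,0,0],"gripper":0},
    {"translation":[0,0.167,-0.156],"twist":[0.129,0,0],"gripper":0},
    {"translation":[0,0.184,-0.176],"twist":[0.129,0,0],"gripper":0},
    {"translation":[0,0.202,-0.196],"twist":[0.129,0,0],"gripper":0},
    {"translation":[0,0.221,-0.214],"twist":[0.129,0,0],"gripper":0},
  ],
)

```text
time_s: 4.3
ee_pos: [629.1, -266.9, 362.5]
tool_rot: [-0.242, 0.779, 0.552, -0.172]
wrist_force: [-3.3, 1.2, -4.6]
width: 8.3
finger_force: 30.2
```

Run:
```python
from p import *
s=state(); print(s['joint_positions'],s['width'],s['wrist_force'],s['finger_force'],s['ee_pos'])
f=grab('side','side3'); im=f['img'][80:280,240:480]; cv2.imwrite('pics/c3.png',cv2.resize(im,(720,600),interpolation=cv2.INTER_CUBIC)[:,:,::-1])
b=(tcp(handle(.965),toolR(.6)),toolR(.6))
L=[(tcp(handle(t),toolR(.6)),toolR(.6)) for t in (1.065,1.165,1.265,1.365,1.465,1.565,1.665)]
rows(b,L); print([l[0].round() for l in L])
```

```text
[-0.55720848  0.83795068  0.79836097 -0.14370162  2.09178678 -0.25389577] 8.327491239068381 [-3.28074971  1.22847508 -4.61359105] 30.156691434967797 [ 629.06321054 -266.90316988  362.51771867]
T [-0.0, 0.036, -0.039] W [0.0, 0.0, 0.0]
T [-0.0, 0.075, -0.074] W [0.0, 0.0, 0.0]
T [-0.0, 0.117, -0.105] W [0.0, 0.0, 0.0]
T [-0.0, 0.163, -0.132] W [0.0, 0.0, 0.0]
T [0.0, 0.211, -0.154] W [0.0, 0.0, 0.0]
T [0.0, 0.26, -0.171] W [0.0, 0.0, 0.0]
T [-0.0, 0.312, -0.183] W [0.0, 0.0, 0.0]
[array([ 641., -271.,  366.]), array([ 653., -275.,  368.]), array([ 666., -280.,  368.]), array([ 678., -284.,  367.]), array([ 690., -288.,  365.]), array([ 702., -293.,  362.]), array([ 714., -297.,  357.])]
```

View pics/c3.png

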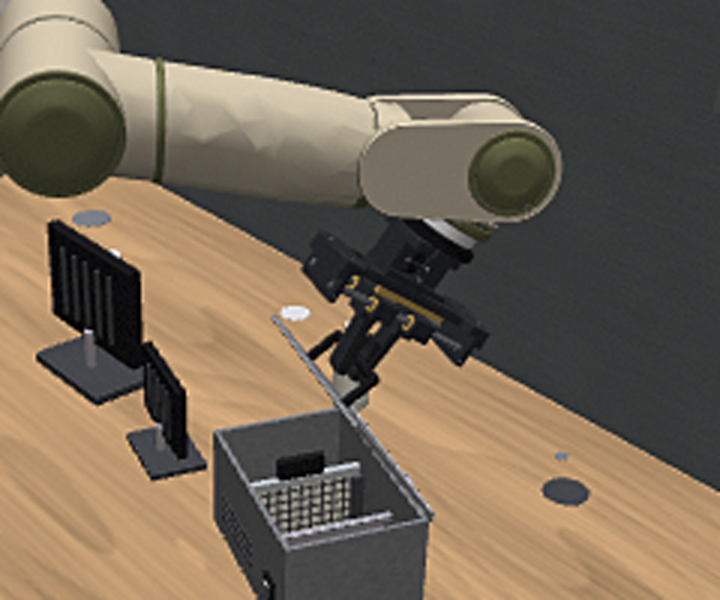

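Crop: the flap is about 55° open and held. The filter plate with its black tab (300,463) is in the far (+y) slot, and the baffle edge is at (335,530) in the near one. I'll continue past upright, easing the tool tilt back.

Run:
```python
from p import *
f=lambda t,k:(tcp(handle(t),toolR(k)),toolR(k))
th=np.linspace(.965,1.7,15); k=np.linspace(.6,.15,15)
L=[f(a,b) for a,b in zip(th,k)]
rows(L[0],L[1:8]); print(); rows(L[7],L[8:]); print(L[7][0],L[-1][0])
```

```text
T [-0.0, -0.001, -0.021] W [-0.031, 0.0, 0.0]
T [-0.0, -0.0, -0.04] W [-0.061, 0.0, -0.0]
T [-0.0, 0.001, -0.057] W [-0.092, 0.0, 0.0]
T [0.0, 0.003, -0.073] W [-0.123, 0.0, -0.0]
T [-0.0, 0.007, -0.087] W [-0.153, 0.0, -0.0]
T [0.0, 0.011, -0.099] W [-0.184, 0.0, -0.0]
T [-0.0, 0.017, -0.109] W [-0.215, 0.0, 0.0]

T [-0.0, 0.008, -0.007] W [-0.031, 0.0, 0.0]
T [0.0, 0.016, -0.012] W [-0.061, 0.0, -0.0]
T [0.0, 0.025, -0.015] W [-0.092, 0.0, 0.0]
T [0.0, 0.033, -0.015] W [-0.123, 0.0, -0.0]
T [0.0, 0.042, -0.014] W [-0.153, 0.0, -0.0]
T [0.0, 0.051, -0.011] W [-0.184, 0.0, 0.0]
T [0.0, 0.06, -0.005] W [-0.215, 0.0, -0.0]
[ 646.48794885 -273.03277345  383.16630447] [ 660.24253878 -277.84956234  378.895981  ]
```

Emit:
move_arm(
  motion=[
    {"translation":[0,-0.001,-0.021],"twist":[-0.031,0,0],"gripper":0},
    {"translation":[0,0,-0.04],"twist":[-0.061,0,0],"gripper":0},
    {"translation":[0,0.001,-0.057],"twist":[-0.092,0,0],"gripper":0},
    {"translation":[0,0.003,-0.073],"twist":[-0.123,0,0],"gripper":0},
    {"translation":[0,0.007,-0.087],"twist":[-0.153,0,0],"gripper":0},
    {"translation":[0,0.011,-0.099],"twist":[-0.184,0,0],"gripper":0},
    {"translation":[0,0.017,-0.109],"twist":[-0.215,0,0],"gripper":0},
  ],
)

```text
time_s: 5.05
ee_pos: [647.0, -273.2, 381.7]
tool_rot: [-0.152, 0.801, 0.568, -0.108]
wrist_force: [-7.0, 2.7, -21.7]
width: 7.8
finger_force: 31.5
```

Emit:
move_arm(
  motion=[
    {"translation":[0,0.008,-0.007],"twist":[-0.031,0,0],"gripper":0},
    {"translation":[0,0.016,-0.012],"twist":[-0.061,0,0],"gripper":0},
    {"translation":[0,0.025,-0.015],"twist":[-0.092,0,0],"gripper":0},
    {"translation":[0,0.033,-0.015],"twist":[-0.123,0,0],"gripper":0},
    {"translation":[0,0.042,-0.014],"twist":[-0.153,0,0],"gripper":0},
    {"translation":[0,0.051,-0.011],"twist":[-0.184,0,0],"gripper":0},
    {"translation":[0,0.06,-0.005],"twist":[-0.215,0,0],"gripper":0},
  ],
)

```text
time_s: 5.75
ee_pos: [660.1, -277.6, 379.9]
tool_rot: [-0.061, 0.813, 0.577, -0.044]
wrist_force: [-11.9, 3.6, -12.9]
width: 8.1
finger_force: 31.2
```

Run:
```python
from p import *
s=state(); print(s['time_s'],s['joint_positions'],s['width'],s['wrist_force'],s['finger_force'],s['ee_pos'])
f=grab('side','side4'); im=f['img'][80:280,240:480]; cv2.imwrite('pics/c4.png',cv2.resize(im,(720,600),interpolation=cv2.INTER_CUBIC)[:,:,::-1])
```

```text
5.75 [-0.55738603  0.82203874  0.74937116 -0.03386312  1.71633115 -0.22274018] 8.082006325701233 [-11.90792387   3.60222742 -12.8995893 ] 31.191779226064682 [ 660.11042267 -277.64526485  379.8734255 ]
```

View pics/c4.png

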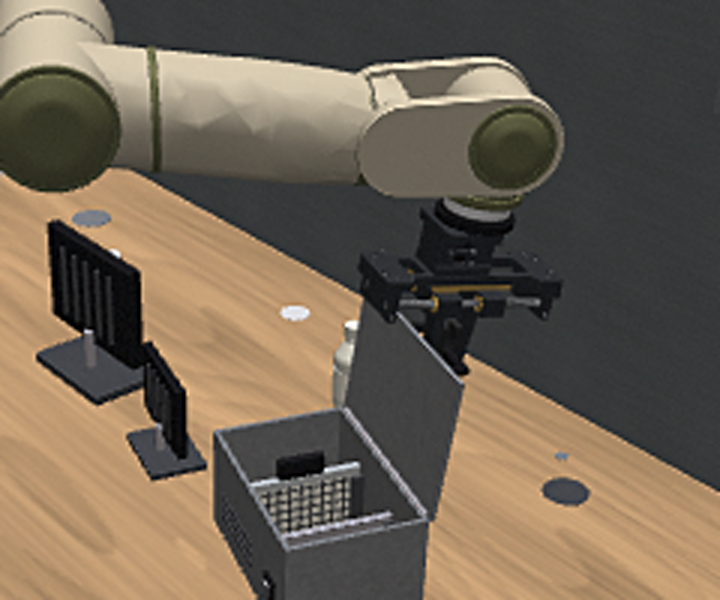

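Flap is past upright. I'll release with a small opening, retreat upward, and measure the tab.

Emit:
move_arm(
  motion=[
    {"translation":[0,0,0],"twist":[0,0,0],"gripper":22},
    {"translation":[0,0,0],"twist":[0,0,0],"gripper":22},
    {"translation":[0,0,0],"twist":[0,0,0],"gripper":22},
    {"translation":[0,0,-0.1],"twist":[0,0,0],"gripper":22},
    {"translation":[0,0,-0.25],"twist":[0,0,0],"gripper":22},
    {"translation":[0,0,-0.4],"twist":[0,0,0],"gripper":22},
    {"translation":[0,0,-0.4],"twist":[0,0,0],"gripper":22},
  ],
)

```text
time_s: 6.5
ee_pos: [673.6, -282.1, 485.4]
tool_rot: [-0.054, 0.814, 0.577, -0.041]
wrist_force: [0.3, -0.4, -0.5]
width: 19.0
finger_force: 0.0
```

Run:
```python
from p import *
s=state(); print(s['time_s'],s['joint_positions'],s['width'],s['wrist_force'],s['ee_pos'])
f=grab('side','side5'); W=world(f)
g=f['img'].astype(int)
def box(w): return RB.inv().apply(w-H)
B=box(W.reshape(-1,3)).reshape(W.shape)
# flap points
m=(B[...,2]>30)&(B[...,2]<135)&(abs(B[...,0])<45)&(abs(B[...,1])<100)
b=B[m]; b=b[np.argsort(b[:,2])]; k=np.polyfit(b[:,2],b[:,0],1); print('flap slope',k,len(b),'theta',np.pi/2+np.arctan(k[0]))
dark=(g.max(-1)<60)&(B[...,0]<-20)&(B[...,0]>-130)&(abs(B[...,1]-42)<25)&(B[...,2]>-45)&(B[...,2]<10)
print('tab n',dark.sum()); t=B[dark]; print('tab pct',np.percentile(t,[2,50,98],axis=0).round(1)); v,u=np.where(dark); print(u.min(),u.max(),v.min(),v.max())
# box rim extents
r=(abs(B[...,2])<4)&(B[...,0]>-165)&(B[...,0]<15)&(abs(B[...,1])<125); print('rim',np.percentile(B[r],[1,99],axis=0).round(1))
tt=B[(B[...,2]>-32)&(B[...,2]<-22)&(B[...,0]<-8)&(B[...,0]>-137)&(B[...,1]>28)&(B[...,1]<58)]; print('frame top',np.percentile(tt,[2,50,98],axis=0).round(1),len(tt))
f=grab('top','top5')
```

```text
6.5 [-0.55277409  0.89859859  0.34228455 -0.0365431   2.03199825 -0.22980707] 18.97601606355656 [ 0.25474606 -0.39387446 -0.47189832] [ 673.6050839  -282.06240987  485.36078396]
flap slope [0.13910443 1.0492947 ] 1087 theta 1.7090138109829331
tab n 124
tab pct [[-98.9  32.6 -43.1]
 [-74.6  38.3 -15.1]
 [-50.8  45.6  -3.4]]
328 357 230 245
rim [[-145.7 -111.2   -3.9]
 [   4.3  109.     3.7]]
frame top [[-123.1   33.4  -31.8]
 [ -72.2   38.5  -29. ]
 [ -10.6   46.5  -22.6]] 95
```

```bash
cat >> p.py <<'E'
R1=RB*R.from_euler('z',np.pi/2)*R0
TAB=hw(-74.,41,-19.5)
E
python3 - <<'E'
from p import *
a=(tcp(TAB+[0,0,190],R1),R1); b=(tcp(TAB+[0,0,60],R1),R1)
print(TAB,a[0]); rows(cur(),[a]); 
f=dict(np.load('top5.npz')); W=world(f); B=RB.inv().apply(W.reshape(-1,3)-H).reshape(W.shape); g=f['img'].astype(int)
d=(g.max(-1)<60)&(B[...,0]<-20)&(B[...,0]>-130)&(abs(B[...,1]-42)<25)&(B[...,2]>-30)&(B[...,2]<10); print(d.sum(),np.percentile(B[d],[2,50,98],axis=0).round(1) if d.any() else '')
E
```

```text
[ 528.70981968 -188.34609592   95.5       ] [ 528.70981968 -188.34609592  432.5       ]
T [0.164, -0.64, 0.281] W [-0.111, -0.109, -1.497]
0
```

Emit:
move_arm(
  motion=[
    {"translation":[0.05,-0.2,0.02],"twist":[0,0,0],"gripper":57},
    {"translation":[0.1,-0.4,0.08],"twist":[-0.06,-0.05,-0.8],"gripper":57},
    {"translation":[0.164,-0.64,0.281],"twist":[-0.06,-0.05,-0.8],"gripper":57},
    {"translation":[0.164,-0.64,0.281],"twist":[-0.06,-0.05,-0.8],"gripper":57},
    {"translation":[0.164,-0.64,0.281],"twist":[-0.06,-0.05,-0.8],"gripper":57},
    {"translation":[0.164,-0.64,0.281],"twist":[-0.06,-0.05,-0.8],"gripper":57},
    {"translation":[0.164,-0.64,0.281],"twist":[-0.06,-0.05,-0.8],"gripper":57},
    {"translation":[0.164,-0.64,0.281],"twist":[-0.06,-0.05,-0.8],"gripper":57},
    {"translation":[0.164,-0.64,0.281],"twist":[-0.06,-0.05,-0.8],"gripper":57},
  ],
)

```text
time_s: 7.5
ee_pos: [528.5, -188.1, 431.5]
tool_rot: [-0.034, 0.51, 0.859, -0.018]
wrist_force: [1.0, -0.7, -0.4]
width: 50.5
finger_force: 0.0
```

Run:
```python
from p import *
b=(tcp(TAB+[0,0,60],R1),R1); print(state()['joint_positions']); rows(cur(),[b])
```

```text
[-0.54529703  0.3899339   1.32099169 -0.03722486  1.49884007 -1.04067665]
T [-0.022, 0.035, 0.514] W [-0.046, -0.06, -0.701]
```

Emit:
move_arm(
  motion=[
    {"translation":[-0.022,0.035,0.2],"twist":[-0.046,-0.06,-0.701],"gripper":57},
    {"translation":[-0.022,0.035,0.2],"twist":[-0.046,-0.06,-0.701],"gripper":57},
    {"translation":[-0.022,0.035,0.3],"twist":[-0.046,-0.06,-0.701],"gripper":57},
    {"translation":[-0.022,0.035,0.4],"twist":[-0.046,-0.06,-0.701],"gripper":57},
    {"translation":[-0.022,0.035,0.514],"twist":[-0.046,-0.06,-0.701],"gripper":57},
    {"translation":[-0.022,0.035,0.514],"twist":[-0.046,-0.06,-0.701],"gripper":57},
    {"translation":[-0.022,0.035,0.514],"twist":[-0.046,-0.06,-0.701],"gripper":57},
  ],
)

```text
time_s: 8.2
ee_pos: [529.5, -188.7, 303.8]
tool_rot: [0.0, 0.169, 0.986, -0.0]
wrist_force: [0.8, -0.3, 0.5]
width: 50.0
finger_force: 0.0
```

Run:
```python
from p import *
b=(tcp(TAB,R1),R1); s=state(); print(s['width'],s['joint_positions']); rows(cur(),[b])
f=grab('side','side6'); im=f['img'][130:280,260:440]; cv2.imwrite('pics/c6.png',cv2.resize(im,(720,600),interpolation=cv2.INTER_CUBIC)[:,:,::-1])
```

```text
49.951403034170326 [-5.50667330e-01  4.88547763e-01  1.51824199e+00 -3.74881141e-04
  1.13396147e+00 -1.78229952e+00]
T [0.003, 0.0, 0.245] W [-0.0, 0.001, -0.002]
```

View pics/c6.png

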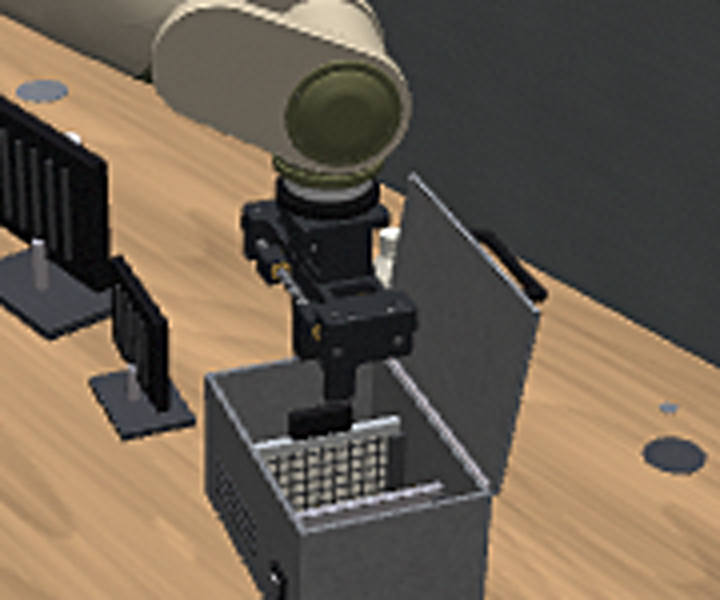

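The −y finger (340,375) hangs just over the tab (320,418), so it is aligned. I'll descend and grip.

Emit:
move_arm(
  motion=[
    {"translation":[0,0,0.1],"twist":[0,0,0],"gripper":57},
    {"translation":[0.003,0,0.19],"twist":[0,0,0],"gripper":57},
    {"translation":[0.003,0,0.245],"twist":[0,0,0],"gripper":57},
    {"translation":[0.003,0,0.245],"twist":[0,0,0],"gripper":20},
    {"translation":[0.003,0,0.245],"twist":[0,0,0],"gripper":0},
    {"translation":[0.003,0,0.245],"twist":[0,0,0],"gripper":0},
    {"translation":[0.003,0,0.245],"twist":[0,0,0],"gripper":0},
    {"translation":[0.003,0,0.245],"twist":[0,0,0],"gripper":0},
    {"translation":[0.003,0,0.245],"twist":[0,0,0],"gripper":0},
  ],
)

```text
time_s: 9.15
ee_pos: [528.8, -188.4, 242.6]
tool_rot: [0.001, 0.166, 0.986, -0.0]
wrist_force: [-1.5, 0.2, 2.1]
width: 9.9
finger_force: 30.0
```

Tab gripped (9.9 mm). I'll lift straight up.

Emit:
move_arm(
  motion=[
    {"translation":[0,0,-0.06],"twist":[0,0,0],"gripper":0},
    {"translation":[0,0,-0.14],"twist":[0,0,0],"gripper":0},
    {"translation":[0,0,-0.24],"twist":[0,0,0],"gripper":0},
    {"translation":[0,0,-0.34],"twist":[0,0,0],"gripper":0},
    {"translation":[0,0,-0.46],"twist":[0,0,0],"gripper":0},
    {"translation":[0,0,-0.6],"twist":[0,0,0],"gripper":0},
    {"translation":[0,0,-0.75],"twist":[0,0,0],"gripper":0},
    {"translation":[0,0,-0.88],"twist":[0,0,0],"gripper":0},
    {"translation":[0,0,-0.88],"twist":[0,0,0],"gripper":0},
  ],
)

```text
time_s: 10.05
ee_pos: [528.3, -188.0, 466.4]
tool_rot: [0.004, 0.166, 0.986, -0.002]
wrist_force: [0.5, 0.3, -2.0]
width: 9.8
finger_force: 30.0
```

Run:
```python
from p import *
s=state(); print(s['width'],s['finger_force'],s['wrist_force'],s['joint_positions'])
f=grab('side','side7'); cv2.imwrite('pics/c7.png',cv2.resize(f['img'][60:280,220:484],(720,600),interpolation=cv2.INTER_CUBIC)[:,:,::-1])
# lamp refine, top0
t=dict(np.load('top0.npz')); W=world(t)[185:230,215:282].reshape(-1,3); w=W[W[:,2]>165]
w=w[abs(w[:,0]-560)<15]; 
for q in (10,50,90): pass
bins=np.arange(150,320,20)
for a in bins:
    x=w[(w[:,1]>=a)&(w[:,1]<a+20)]
    if len(x): print(a+10,len(x),x[:,0].min().round(1),np.median(x[:,0]).round(1),x[:,0].max().round(1))
print('y',w[:,1].min(),w[:,1].max())
for n in('side0','side7'):
    W=world(dict(np.load(n+'.npz'))).reshape(-1,3); m=(W[:,2]>60)&(W[:,2]<172)&(abs(W[:,0]-562)<25)&(abs(W[:,1]-234)<100); w=W[m]; print(n,len(w),np.percentile(w,[2,50,98],axis=0).round(1).tolist() if len(w) else '')
P2=R.from_euler('z',-np.deg2rad(70.7))*R1
print(P2.as_matrix().round(2).tolist())
tg=(np.array([672.,235,450]),P2); rows(cur(),[tg])
```

```text
9.758343523567563 29.985680244863033 [ 0.45597286  0.31134562 -1.95595848] [-5.50793363e-01  3.57400971e-01  1.27710092e+00 -7.28021584e-05
  1.49793760e+00 -1.78826595e+00]
160 34 550.4 557.7 568.5
180 30 550.8 560.6 568.0
200 31 550.6 560.2 567.4
220 30 552.7 559.9 567.1
240 30 551.8 559.5 566.7
260 33 552.0 559.1 570.4
280 36 551.8 560.3 570.1
300 35 551.1 558.6 569.1
320 23 551.3 560.8 568.5
y 145.59988296148413 323.2279213017331
side0 0 
side7 817 [[543.0, 142.1, 63.1], [550.0, 213.0, 118.2], [563.2, 320.5, 170.7]]
[[0.0, 1.0, 0.0], [1.0, -0.0, 0.0], [0.0, 0.0, -1.0]]
T [0.011, 1.787, 0.052] W [0.002, 0.004, 1.182]
```

View pics/c7.png

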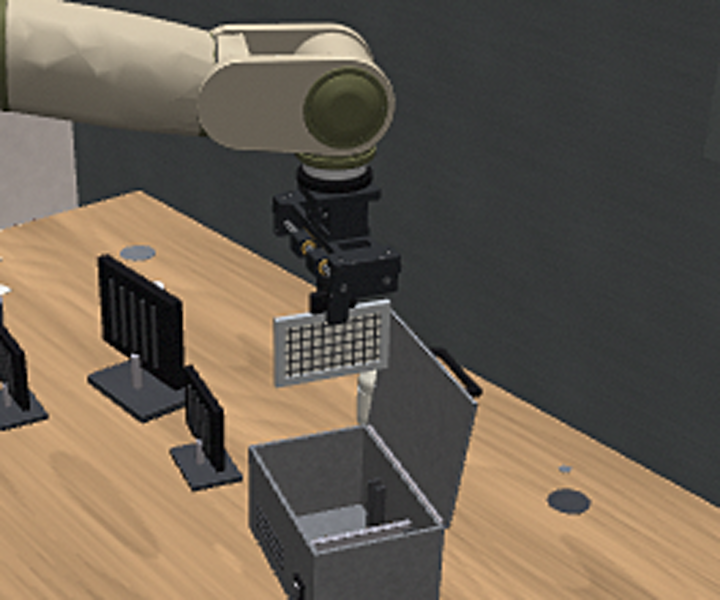

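The plate is out cleanly and the baffle stays in its slot. I'll carry it over toward the lamp, high.

Emit:
move_arm(
  motion=[
    {"translation":[0,0.12,0],"twist":[0,0,0],"gripper":0},
    {"translation":[0,0.28,0],"twist":[0,0,0],"gripper":0},
    {"translation":[0,0.45,0],"twist":[0,0,0],"gripper":0},
    {"translation":[0,0.62,0],"twist":[0,0,0.1],"gripper":0},
    {"translation":[0,0.78,0],"twist":[0,0,0.2],"gripper":0},
    {"translation":[0,0.9,0],"twist":[0,0,0.3],"gripper":0},
    {"translation":[0,0.9,0],"twist":[0,0,0.4],"gripper":0},
    {"translation":[0,0.9,0],"twist":[0,0,0.5],"gripper":0},
  ],
)

```text
time_s: 10.9
ee_pos: [602.4, 25.4, 459.6]
tool_rot: [-0.001, 0.417, 0.909, -0.001]
wrist_force: [-0.0, 0.1, -0.7]
width: 9.4
finger_force: 30.0
```

Run:
```python
from p import *
P2=R.from_euler('z',-np.deg2rad(70.7))*R1
rows(cur(),[(np.array([672.,235,450]),P2)])
# lamp back face fit
W=world(dict(np.load('side7.npz'))).reshape(-1,3); m=(W[:,2]>60)&(W[:,2]<165)&(abs(W[:,0]-550)<12)&(abs(W[:,1]-234)<80); w=W[m]
for _ in range(6):
    c=np.linalg.lstsq(np.c_[w[:,1]-234,np.ones(len(w))],w[:,0],rcond=None)[0]; r=w[:,0]-c[0]*(w[:,1]-234)-c[1]; w=w[abs(r)<max(2,2*r.std())]
print('lamp back slope,x',c,len(w),r.std())
# plate pose vs tcp from side7: light frame points
s7=dict(np.load('side7.npz')); W=world(s7).reshape(-1,3)
tc=np.array([528.3,-188,466.4]); B=RB.inv().apply(W-tc)
m=(abs(B[:,0])<80)&(abs(B[:,1])<12)&(B[:,2]>-250)&(B[:,2]<-170); b=B[m]; print('plate rel',len(b),np.percentile(b,[1,50,99],axis=0).round(1).tolist())
n=np.linalg.lstsq(np.c_[b[:,0],b[:,2],np.ones(len(b))],b[:,1],rcond=None)[0]; print('plane y=',n)
```

```text
T [0.453, 0.758, 0.037] W [-0.002, -0.001, 0.679]
lamp back slope,x [-4.90638016e-03  5.49406018e+02] 472 1.8542797179549264
plate rel 870 [[-61.6, -8.1, -237.2], [-0.9, -2.0, -203.3], [65.5, 5.1, -170.3]]
plane y= [ 0.00277332  0.00235017 -1.42135492]
```

Emit:
move_arm(
  motion=[
    {"translation":[0.12,0.2,0],"twist":[0,0,0.2],"gripper":0},
    {"translation":[0.437,0.758,0],"twist":[-0.002,-0.001,0.679],"gripper":0},
    {"translation":[0.437,0.758,0],"twist":[-0.002,-0.001,0.679],"gripper":0},
    {"translation":[0.437,0.758,0],"twist":[-0.002,-0.001,0.679],"gripper":0},
    {"translation":[0.437,0.758,0],"twist":[-0.002,-0.001,0.679],"gripper":0},
    {"translation":[0.437,0.758,0],"twist":[-0.002,-0.001,0.679],"gripper":0},
    {"translation":[0.437,0.758,0],"twist":[-0.002,-0.001,0.679],"gripper":0},
    {"translation":[0.437,0.758,0],"twist":[-0.002,-0.001,0.679],"gripper":0},
  ],
)

```text
time_s: 11.7
ee_pos: [673.9, 230.0, 461.2]
tool_rot: [0.001, 0.706, 0.708, 0.0]
wrist_force: [-0.1, 0.6, -1.2]
width: 9.4
finger_force: 30.0
```

Run:
```python
from p import *
P2=R.from_euler('z',-np.deg2rad(70.7)+.005)*R1
print(state()['joint_positions']); rows(cur(),[(np.array([668.,236,307]),P2)])
```

```text
[ 0.16506985  0.76431157  0.64611242 -0.00188787  1.7292382   0.16179845]
T [0.025, -0.025, 0.617] W [0.002, 0.001, -0.002]
```

Emit:
move_arm(
  motion=[
    {"translation":[0.025,-0.025,0.12],"twist":[0,0,0],"gripper":0},
    {"translation":[0.025,-0.025,0.26],"twist":[0,0,0],"gripper":0},
    {"translation":[0.025,-0.025,0.38],"twist":[0,0,0],"gripper":0},
    {"translation":[0.025,-0.025,0.48],"twist":[0,0,0],"gripper":0},
    {"translation":[0.025,-0.025,0.56],"twist":[0.002,0.001,-0.002],"gripper":0},
    {"translation":[0.025,-0.025,0.617],"twist":[0.002,0.001,-0.002],"gripper":0},
    {"translation":[0.025,-0.025,0.617],"twist":[0.002,0.001,-0.002],"gripper":0},
    {"translation":[0.025,-0.025,0.617],"twist":[0.002,0.001,-0.002],"gripper":0},
  ],
)

```text
time_s: 12.5
ee_pos: [668.2, 236.7, 308.6]
tool_rot: [0.001, 0.705, 0.709, 0.001]
wrist_force: [-0.6, -0.7, -0.2]
width: 9.6
finger_force: 30.0
```

Run:
```python
from p import *
s=state(); print(s['ee_pos'],s['width'],s['wrist_force'])
f=grab('side','side8'); a=cv2.resize(f['img'][60:260,200:440],(720,600),interpolation=cv2.INTER_CUBIC); cv2.imwrite('pics/c8.png',a[:,:,::-1])
t=grab('top','top8')
g=f['img'].astype(int); W=world(f).reshape(-1,3); m=(W[:,0]>620)&(W[:,0]<720)&(abs(W[:,1]-234)<90)&(W[:,2]>50)&(W[:,2]<150); w=W[m]; print(len(w),np.percentile(w,[2,50,98],axis=0).round(1).tolist())
if len(w)>30:
    for _ in range(4):
        A=np.c_[w[:,1]-234,w[:,2]-110,np.ones(len(w))]; c=np.linalg.lstsq(A,w[:,0],rcond=None)[0]; r=w[:,0]-A@c; w=w[abs(r)<max(2,2*r.std())]
    print('plate near face',c,len(w))
W=world(t).reshape(-1,3); m=(W[:,0]>620)&(W[:,0]<720)&(abs(W[:,1]-234)<90)&(W[:,2]>135)&(W[:,2]<160); w=W[m]; print('top',len(w),np.percentile(w,[2,50,98],axis=0).round(1).tolist() if len(w) else '')
```

```text
[668.16795576 236.72547577 308.62101023] 9.612381254404387 [-0.57025707 -0.74110623 -0.24515771]
382 [[660.7, 169.9, 72.3], [667.0, 228.5, 110.1], [673.0, 298.7, 148.6]]
plate near face [-7.23373128e-03 -1.21731358e-02  6.67034284e+02] 344
top 17 [[666.9, 172.0, 138.8], [668.5, 180.6, 151.1], [672.1, 193.5, 155.9]]
```

View pics/c8.png

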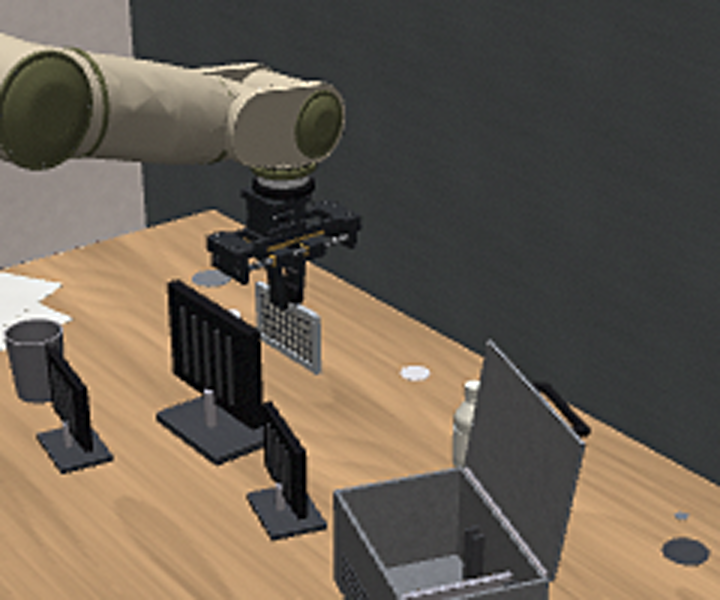

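The plate is centred at y≈234, z≈110, its lamp-side face about 100 mm from the lit face, upright and square. The flap is open and the bystanders are untouched. I'll let it settle and hand in.

Emit:
move_arm(
  motion=[
    {"translation":[0,0,0],"twist":[0,0,0],"gripper":0},
    {"translation":[0,0,0],"twist":[0,0,0],"gripper":0},
    {"translation":[0,0,0],"twist":[0,0,0],"gripper":0},
    {"translation":[0,0,0],"twist":[0,0,0],"gripper":0},
    {"translation":[0,0,0],"twist":[0,0,0],"gripper":0},
  ],
)

```text
time_s: 13.1
ee_pos: [668.0, 237.2, 307.6]
tool_rot: [0.0, 0.705, 0.709, 0.0]
wrist_force: [0.2, 0.2, -1.9]
width: 9.6
finger_force: 30.0
```

```bash
python3 -c "
from station import *
s=state(); print(s['ee_pos'],s['width'],s['joint_velocities'].round(3)); print(sign_off())"
```

```text
[668.02473269 237.17938935 307.60852009] 9.624851778310482 [-0.001  0.001  0.002 -0.001 -0.001 -0.002]
the job is handed in; nothing more can be done
None
```

The job is handed in at 13.1 s: the flap stands open by itself (about 1.71 rad) and the arm holds the filter plate still, upright and square, about 10 cm in front of the largest lamp's lit face and centred on it, with the baffle in its slot and the can, bottle and cup untouched.

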